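Shut the bench mould on its core pin and hold it pressed

TASK

Get the bench mould ready for a check of its parting line: pull the core pin, the tallest of the three steel pins, out of the wooden rack and stand it fully home in the hole in the middle of the clamped lower half. Then fit the loose upper half over it onto the two dowels, the right way round, and press it down against the springs until the faces are fully shut. Finish while still holding it pressed shut, without letting go, and leave the other pins and the tools on the bench where they are.

Things in the scene. Friction and masses are not known exactly. Their poses are not given: they have to be found in the camera images.
- lower_half: Lower half of a small aluminium bench mould, fixed, held by a toe clamp at each x end. Origin: centre of its underside on the bench, z up, x along its length. Dark clamping plate 150 (x) x 60 (y) x 12, on it the mould plate 100 x 60 with its top, the parting face, at z = 42. The clamps, 26 wide, reach x = +-107, 31 high. Sizes in mm.
- big_dowel (a point): Centre of the top of the big steel dowel of the lower half: diameter 12, standing 15 above the parting face at x = -37, y = 0 of the lower half, its last 5 tapered. Axes as the lower half. Sizes in mm.
- small_dowel (a point): The same for the small dowel: diameter 8, 15 above the parting face, at x = +37, y = 0 of the lower half. Sizes in mm.
- pin_seat (a point): Mouth of the core-pin hole, on the floor (z = 36 of the lower half) and in the middle of the round cavity, diameter 30, 6 deep, at the centre of the parting face. The hole: diameter 11.5, 24 deep. Axes as the lower half. Sizes in mm.
- plunger0 (a joint): Travel (m) of one of four sprung brass plungers, diameter 7, at x = +-34, y = +-20 of the lower half. At 0 they stand 4 mm above the parting face; 0.004 = flush, mould shut. The four together push up with 7.5 N at 0 and 13.5 N when flush: more than the upper half weighs.
- upper_half: Upper half of the mould: loose aluminium block 100 (x) x 60 (y) x 36 high, 0.36 to 0.48 kg, parting face down on the bench, dark screw heads on top. Origin: centre of its underside, z up. A bore goes through its centre, diameter 18, widened to 30 over the lowest 8. It fits only with its +x along the lower half's +x; shut, its origin is at z = 42, x = y = 0 of the lower half. Sizes in mm.
- big_hole (a point): Mouth, in the underside of the upper half at its x = -37, y = 0, of the hole for the big dowel: diameter 13.5, right through, so it is seen from above. Sizes in mm.
- small_hole (a point): Mouth, in the underside of the upper half at its x = +37, y = 0, of the hole for the small dowel: diameter 9.5, right through. Sizes in mm.
- core_pin: The core pin, the tallest of three upright steel pins in the rack, 80 long, 0.07 kg. Origin: centre of its foot, z up along it. Spigot of diameter 10 with tapered end, z = 0 to 22; collar of diameter 22, z = 22 to 26, resting on the rack's top; thick stem of diameter 12, z = 26 to 80. Home in the lower half, the collar rests on the cavity floor (foot at z = 14 of the lower half). Sizes in mm.
- pin_rack: Wooden pin rack, a fixed block 130 (x) x 50 (y) x 40 high. Origin: centre of its underside. Three holes along its x axis at x = -40, 0, +40, diameter 12, 26 deep, one pin in each; which pin is where varies. Sizes in mm.
- thin_pin: Bystander in the rack: a pin with the same spigot and collar, a thin stem of diameter 8, 66 long in all. Origin: centre of its foot. Sizes in mm.
- short_pin: Bystander in the rack: a pin with the same spigot and collar, a stem of diameter 12, 50 long in all. Origin: centre of its foot. Sizes in mm.
- v_block: Bystander: a steel V-block 50 x 42 x 34. Origin: centre of its underside. Sizes in mm.
- gauge_blocks: Bystander: two small steel gauge blocks side by side, 35 x 18 x 28. Origin: centre of its underside. Sizes in mm.
- projector_lens: Bystander: a standing silver projector lens, diameter 60, 98 tall. Origin: centre of its underside. Sizes in mm.
- dial_stand: Bystander: a dial indicator on a magnetic stand, base 58 x 50, 205 tall, arm reaching 135 to its +y side (heavy, does not move). Origin: centre of its underside. Sizes in mm.
- caliper: Bystander: a digital caliper lying flat, 225 long. Origin: centre of its underside. Sizes in mm.
- feeler_gauges: Bystander: a folded set of feeler gauges, 105 x 14 x 13. Origin: centre of its underside. Sizes in mm.
- screwdriver: Bystander: a screwdriver lying flat, 170 long, black handle. Origin: centre of its underside. Sizes in mm.
Not all that is in view belongs to the job. What is shaped like the core_pin but green is not meant. Several things have the shape of the pin_rack; the one meant has the colours described above.

How it is judged (in metres and radians):
On the way, in this order (a step that is already met when the one before it is completed fails the run):
1. the core pin is pulled clear of the rack (z of core_pin in the frame of pin_rack above 0.045 m), for 0.1 s.
2. the core pin stands home in the lower half (horizontal distance between core_pin and lower_half below 0.0025 m and z of core_pin in the frame of lower_half below 0.0155 m and angle between the z axis of core_pin and the z axis of lower_half, either way round below 0.06 rad), for 0.3 s.
At the end, for the whole second after the job is handed in: Upper half on the dowels: centred within 2 mm, square within 0.025 rad, gap at most 1.2 mm; the robot still pressing: over 5 N on the upper half, over 10 N between the halves. Core pin home: centred within 2.5 mm, at most 1.5 mm above its seat, within 0.06 rad of upright (all of step 2 and z of upper_half in the frame of lower_half between 0.04 and 0.0432 m and horizontal distance between upper_half and lower_half below 0.002 m and angle between the z axis of upper_half and the z axis of lower_half, either way round below 0.025 rad and angle between the x axis of upper_half and the x axis of lower_half, either way round below 0.04 rad and contact force between any of the fingers, the arm and upper_half above 5 N and contact force between upper_half and lower_half above 10 N and linear speed of upper_half below 0.02 m/s); the arm keeps its last pose, push and grip.
It fails at once if a tool or gauge on the bench is moved more than 30 mm (distance of any of v_block, gauge_blocks, projector_lens, caliper, feeler_gauges, screwdriver from where it was at the start of the episode above 0.03 m).
It fails at once if another pin is pulled out of the rack or shifted more than 15 mm (distance of any of thin_pin, short_pin from where it was at the start of the episode above 0.015 m).
It also fails if it takes over 54 s, if anything falls off the work surface, if the arm or the gripper's body presses on something with over 40 N, if the wrist force passes 120 N, or if a joint passes its speed limit or range.

ROBOT

A 6-joint arm with a two-finger parallel gripper is mounted at the origin on the work surface. World frame = base frame: x ahead of the robot, y to its left, z up, the work surface at z = 0. Lengths are in m, angles in degrees, forces in N, time in s.
With the tool pointing down it reaches from about 0.3 to 0.75 m from the base axis. Payload 8.5 kg.
Tool frame: the origin (TCP) lies between the finger pads; the fingertips stand 25 mm ahead of it and the grasp point (between the pads) lies 6 mm ahead of it; z points along the fingers, x is the direction in which the jaws open and shut, and the axes are right-handed (so a half turn about z gives the same grasp; the last joint's range is limited). The gripper opens to 85 mm and grips with 20 to 120 N. Pads are 22 mm wide; open, the fingers measure 114 mm over their backs; the gripper's body (76 mm by 85 mm) begins 54 mm behind the grasp point. The pads swing forward as they close: fully open they stand 13 mm farther back than shut.
Start: joints at [64.612, 21.807, 74.336, -0, 83.858, -12.336], TCP at [0.124, 0.536, 0.256] pointing down, gripper open.
Joint ranges: [-178.18, 178.18], [-50.72, 133.34], [12.68, 142.11], [-81.47, 261.47], [9.98, 163.14], [-165.26, 165.26]. Speed limits (degrees/s): [136.94, 136.94, 180, 180, 180, 180].

INTERFACE

Orientations are given as a 3x3 rotation matrix whose columns are the frame's x, y, z axes.
In Python, from rig import robot, grab_frame, finish_job gives the robot as it stands. The module is installed in compiled form; this text tells all that it offers.
- The arm moves only by the shell command python3 -m pendant 'ROWS' [FORCE]. ROWS is JSON, a list that holds one entry, the list of rows, each a list of 5 numbers: the gripper command: -1 is fully open, 1 is shut, values between are in proportion, then the shift along the world's x, y, z in mm, then the turn about the world's z in rad. A call has 1 to 10 rows; each row shifts and turns the commanded pose from where the row before left it; what a row does not reach is not made up. A row lasts 1/12 s, in which the tool goes at most 41.7 mm and 7.16 degrees, less where a joint would pass 70% of its speed; a pose out of reach is approached as far as the arm can. A call with a gripper value outside its range is refused whole. The fingers move at their own pace and stop on an object; FORCE is the grip in N (left out, the last holds). Time passes only in rows, so rows that do not move let the fingers close. It gives the time, the measured TCP pose, the force and the opening at its end, in the units of the state.
- robot.get_state(): the state, without advancing time (a new reading comes with each control period).
- grab_frame(name): name is "side" or "top"; returns a dict with "frame" (420x560x3 uint8, red, green, blue), "z_map" (420x560 float32, m along the optical axis (not along the pixel's ray), 0 where there is no reading), "fovy" (degrees; the focal length in pixels is half the picture's height over the tangent of half this angle, whatever the lens; pixels are square), "cx", "cy" (the principal point, pixels), "k1" (the pictures are not rectified: a ray, as slopes to the right and down, at radius r is drawn at 1 + k1 r^2 times it, then the intrinsics apply), "T" (4x4, takes a point from camera to world coordinates). Camera axes: x right, y up, looking along -z (the intrinsics and any distortion apply to the point x, -y, -z); pixel columns grow to the right and rows downward; lengths in m; the calibration is good to about 2 mm. A picture is of the moment at which its call begins.
- finish_job(): hands the job in, once; it reports no verdict.
The state is a dict: "t": time; "joints": joint angles; "qd": joint speeds; "effort": joint torques, N m; "position": TCP position; "eef_rot": TCP orientation; "contact_force": force on the tool from outside, world axes, zero at the start; "ft_torque": the same for the moment, N m; "finger_gap": finger opening in m.
Only numpy, scipy, OpenCV 4.12 (cv2) and the standard library are available. Lean on these libraries where they do the work, as an engineer would, in place of code of your own. Each camera call takes 0.05 s, during which the arm holds its last target. There are 200 camera calls.

## Working session

There is one attempt and no reset: what is moved stays moved. The work goes in short steps, Python scripts to look and compute and a shell command to move; the robot and the scene stay as the last step left them, time stands still between calls to the robot, and variables do not carry over. Pictures are saved under pics/ and viewed, about 8 in all and at most 12, crops included, and the job is handed in when it is done.

```bash
mkdir -p pics; cat > h.py <<'E'
import numpy as np, cv2
from rig import robot, grab_frame, finish_job
def K(f):
    h,w=f["frame"].shape[:2]; fl=h/2/np.tan(np.radians(f["fovy"])/2); return fl,f["cx"],f["cy"],f["k1"]
def ray(f,u,v):
    fl,cx,cy,k1=K(f); a=np.array([(u-cx)/fl,(v-cy)/fl]); d=a.copy()
    for _ in range(20): d=a/(1+k1*(d@d))
    T=np.array(f["T"]); return T[:3,3],T[:3,:3]@np.array([d[0],-d[1],-1.])
def onz(f,u,v,z):
    o,d=ray(f,u,v); return o+d*(z-o[2])/d[2]
def dep(f,u,v):
    o,d=ray(f,u,v); return o+d*f["z_map"][int(round(v)),int(round(u))]
def cloud(f):
    fl,cx,cy,k1=K(f); h,w=f["frame"].shape[:2]; v,u=np.mgrid[:h,:w]; ax=(u-cx)/fl; ay=(v-cy)/fl; dx,dy=ax,ay
    for _ in range(20):
        s=1+k1*(dx**2+dy**2); dx,dy=ax/s,ay/s
    T=np.array(f["T"]); p=np.stack([dx,-dy,-np.ones_like(dx)],-1)*f["z_map"][...,None]
    return p@T[:3,:3].T+T[:3,3]
def proj(f,p):
    fl,cx,cy,k1=K(f); T=np.array(f["T"]); c=T[:3,:3].T@(np.array(p)-T[:3,3]); d=np.array([c[0],-c[1]])/-c[2]
    d=d*(1+k1*(d@d)); return d*fl+[cx,cy]
def save(f,name,box=None,s=1):
    im=f["frame"][...,::-1]
    if box: im=im[box[1]:box[3],box[0]:box[2]]
    cv2.imwrite("pics/"+name,cv2.resize(im,None,fx=s,fy=s,interpolation=cv2.INTER_CUBIC))
E
python3 - <<'E'
from h import *
import pickle
for n in("top","side"):
    f=grab_frame(n); pickle.dump(f,open(n+"0.pkl","wb")); save(f,n+"0.png",s=1.42)
    print(n,K(f),np.round(f["T"],3).tolist())
print(robot.get_state())
E
```

```text
top (np.float64(385.9332321186222), 276.27149434816107, 206.71482502104723, -0.03431218116212406) [[0.016, 0.994, -0.111, 0.46], [-1.0, 0.017, 0.01, -0.067], [0.012, 0.111, 0.994, 0.933], [0.0, 0.0, 0.0, 1.0]]
side (np.float64(396.54664121053065), 271.2618578125538, 210.07193284018803, -2.962533698963344e-05) [[0.778, 0.348, -0.523, 0.053], [-0.628, 0.4, -0.668, -0.693], [-0.023, 0.848, 0.53, 0.547], [0.0, 0.0, 0.0, 1.0]]
{'t': 0.1, 'joints': array([ 6.46121359e+01,  2.18361651e+01,  7.43779728e+01,  5.14759811e-04,
        8.38567907e+01, -1.23363412e+01]), 'qd': array([ 0.00952928, -0.13991097, -0.124569  , -0.01667287, -0.04510037,
       -0.04571225]), 'effort': array([ 4.16705880e-03, -4.49217868e+01, -2.31655902e+01, -2.25147660e-04,
        3.69691697e-03,  1.03735755e-05]), 'position': array([0.12411449, 0.53558874, 0.25579689]), 'eef_rot': array([[ 2.25827776e-01,  9.74167093e-01, -5.38827808e-04],
       [ 9.74166494e-01, -2.25828254e-01, -1.11455483e-03],
       [-1.20744518e-03, -2.73210559e-04, -9.99999234e-01]]), 'contact_force': array([ 0.10734142, -0.00621298, -0.59111792]), 'ft_torque': array([-0.05961162,  0.01408057,  0.00021093]), 'finger_gap': 0.08509304931532904}
```

View pics/top0.png

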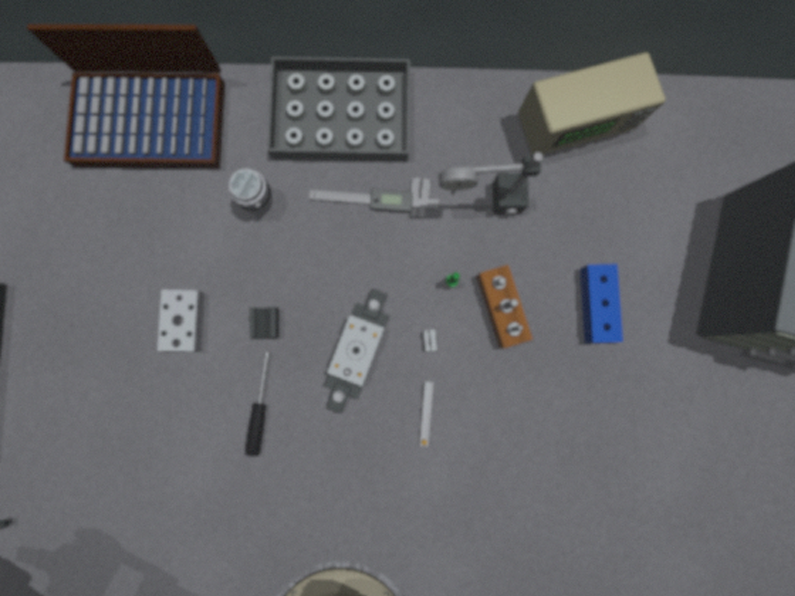

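View pics/side0.png

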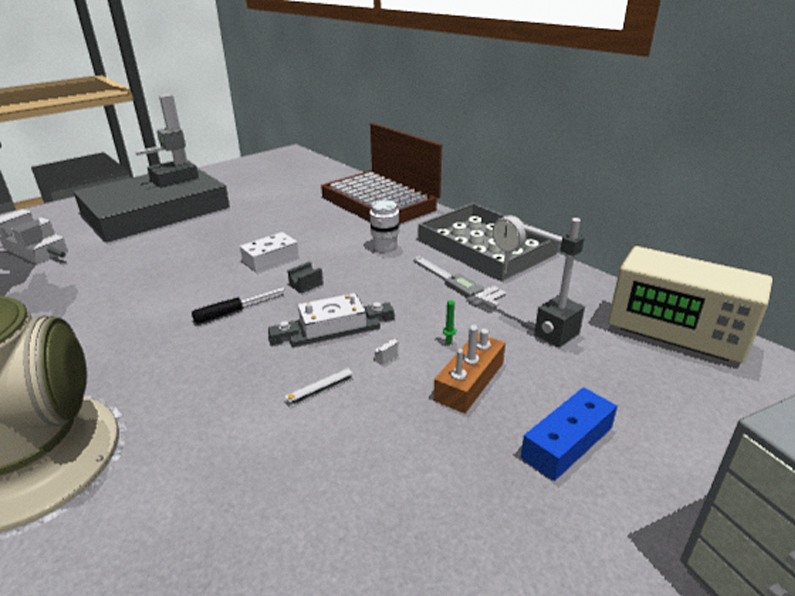

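Top view (shown at 1.42x): wooden rack at (505,306) with pins at (498,283), (507,306) and (515,329). The green look-alike pin is at (453,280) and the blue rack at (603,303). The lower half is at (356,350), the upper half at (178,320). Candidates for the core pin are the three rack pins and the green one. The middle rack pin looks tallest in the side view (473,342), so I'll check it in a crop and by height.

```bash
python3 - <<'E'
from h import *
import pickle
t=pickle.load(open("top0.pkl","rb")); s=pickle.load(open("side0.pkl","rb"))
def crop(f,cx,cy,w,h,W,H): 
    im=f["frame"][cy-h//2:cy+h//2,cx-w//2:cx+w//2,::-1]; return cv2.resize(im,(W,H),interpolation=cv2.INTER_CUBIC)
m=np.vstack([np.hstack([crop(t,356,215,80,60,400,300),crop(s,330,255,80,60,400,300)]),
 np.hstack([crop(t,250,247,80,100//5*3,400,300),crop(t,125,225,80,60,400,300)])])
cv2.imwrite("pics/m.png",m)
Pt=cloud(t);Ps=cloud(s)
for n,f,P in(("t",t,Pt),("s",s,Ps)):
    hsv=cv2.cvtColor(f["frame"],cv2.COLOR_RGB2HSV)
    # table z
    ok=(f["z_map"]>0)
    x,y,z=P[...,0],P[...,1],P[...,2]
    tab=ok&(abs(z)<.008)&(x>.3)&(x<.6)&(abs(y)<.3); print(n,"table z",np.median(z[tab]))
    # tall points over rack
    for lo,hi in((.052,.06),(.06,.07),(.07,.085),(.085,.11)):
        k=(ok&(z>lo)&(z<hi)&(x>.35)&(x<.62)&(y<-.15)&(y>-.4)).astype(np.uint8)
        nn,l,st,c=cv2.connectedComponentsWithStats(k)
        for i in range(1,nn):
            if st[i,4]>5: q=P[l==i]; print(n,lo,hi,c[i].round(1),st[i,4],q.mean(0).round(4),q.max(0).round(3))
# plate faces by depth: 
x,y,z=Pt[...,0],Pt[...,1],Pt[...,2]
for nm,zl,zh,(u,v) in(("upper",.028,.044,(125,225)),("lower",.036,.05,(250,247)),("rack",.033,.047,(356,215))):
    g=np.zeros(z.shape,np.uint8); g[v-35:v+35,u-35:u+35]=1
    k=(g&(z>zl)&(z<zh)).astype(np.uint8)
    nn,l,st,c=cv2.connectedComponentsWithStats(k); i=1+np.argmax(st[1:,4])
    q=Pt[l==i]; r=cv2.minAreaRect((q[:,:2]*1000).astype(np.float32)); print(nm,np.round(np.median(q[:,2]),4),r,st[i,4])
E
```

```text
t table z -0.0005373389730068401
t 0.06 0.07 [319.  195.8] 6 [ 0.5836 -0.1728  0.066 ] [ 0.587 -0.17   0.07 ]
t 0.06 0.07 [353.2 197.1] 25 [ 0.5821 -0.2508  0.0662] [ 0.587 -0.246  0.07 ]
t 0.07 0.085 [321.  193.8] 23 [ 0.5864 -0.1758  0.0785] [ 0.591 -0.171  0.082]
t 0.07 0.085 [358.4 214. ] 8 [ 0.5426 -0.26    0.0768] [ 0.549 -0.258  0.082]
t 0.07 0.085 [365.7 230.5] 15 [ 0.5057 -0.2753  0.0807] [ 0.509 -0.272  0.085]
t 0.085 0.11 [361.5 212.9] 29 [ 0.5434 -0.2628  0.095 ] [ 0.55  -0.258  0.099]
s table z -0.00030017613168431545
s 0.052 0.06 [317.  222.4] 15 [ 0.5822 -0.1808  0.0558] [ 0.587 -0.176  0.06 ]
s 0.052 0.06 [340.6 238.4] 18 [ 0.5771 -0.2558  0.0559] [ 0.583 -0.25   0.06 ]
s 0.052 0.06 [332.3 248.6] 18 [ 0.5391 -0.2683  0.0557] [ 0.546 -0.264  0.06 ]
s 0.052 0.06 [323.2 258.7] 15 [ 0.502  -0.2795  0.056 ] [ 0.507 -0.275  0.06 ]
s 0.06 0.07 [317.2 219.1] 18 [ 0.5817 -0.1813  0.065 ] [ 0.587 -0.175  0.069]
s 0.06 0.07 [340.6 234.3] 30 [ 0.5774 -0.2545  0.0654] [ 0.583 -0.248  0.069]
s 0.06 0.07 [332.5 245. ] 24 [ 0.5386 -0.2686  0.0651] [ 0.544 -0.264  0.07 ]
s 0.06 0.07 [323.5 254.9] 17 [ 0.5018 -0.28    0.0659] [ 0.505 -0.277  0.07 ]
s 0.07 0.085 [317.  214.6] 27 [ 0.5822 -0.1797  0.076 ] [ 0.59  -0.173  0.08 ]
s 0.07 0.085 [332.5 239.7] 39 [ 0.5385 -0.2677  0.0776] [ 0.543 -0.261  0.085]
s 0.07 0.085 [323.5 249.4] 27 [ 0.5019 -0.2789  0.0786] [ 0.505 -0.274  0.085]
s 0.085 0.11 [333.2 233. ] 45 [ 0.5397 -0.2672  0.0932] [ 0.546 -0.26   0.098]
upper 0.0356 ((511.1096496582031, 276.40301513671875), (60.79655456542969, 100.3883056640625), 89.81295013427734) 1060
lower 0.0414 ((467.6949157714844, -18.227828979492188), (60.336402893066406, 102.02581787109375), 70.09955596923828) 1042
rack 0.0394 ((544.313232421875, -263.9615478515625), (130.11802673339844, 51.6884765625), 17.593473434448242) 1109
```

View pics/m.png

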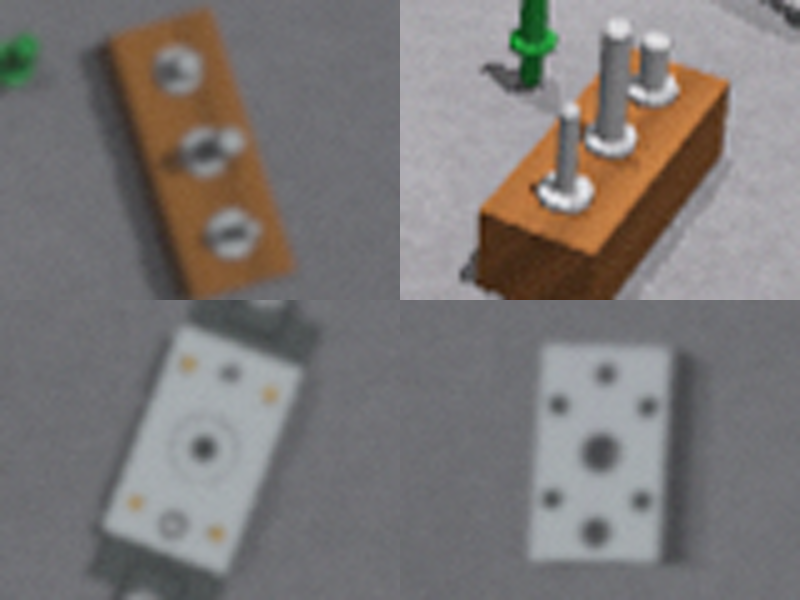

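The crops confirm it. The middle rack pin is thick and tallest (top at z ≈ 0.098, expected 0.098). The short one is at the far end, the thin one at the near end, and the green one stands outside the rack. On the lower half the big dowel ring is at the bottom of its crop (173,523) and the small one at the top. On the upper half the big hole is at the bottom (595,532). So both +x axes point away from the robot. Next I'll refine the centres.

```bash
cat > fine.py <<'E'
from h import *
def blobs(img,f,z,c,R,th=None,orange=False,lo=4,hi=200,S=6):
    u,v=proj(f,[c[0],c[1],z]); u0,v0=int(u)-R,int(v)-R
    im=img[v0:v0+2*R,u0:u0+2*R].astype(np.float32); im=cv2.resize(im,None,fx=S,fy=S,interpolation=cv2.INTER_CUBIC)
    g=(im[...,0]-im[...,2]) if orange else -im.mean(2)
    k=(g>th).astype(np.uint8); n,l,st,ct=cv2.connectedComponentsWithStats(k); out=[]
    for i in range(1,n):
        if lo*S*S<st[i,4]<hi*S*S:
            m=l==i; w=g[m]-th; yy,xx=np.nonzero(m); cu,cv=(w*xx).sum()/w.sum(),(w*yy).sum()/w.sum()
            p=onz(f,(cu+.5)/S-.5+u0,(cv+.5)/S-.5+v0,z); out.append((*np.round(p[:2]*1000,2),round(st[i,4]/S/S,1)))
    return out
def avg(n,N=6):
    fs=[grab_frame(n) for _ in range(N)]; return fs[0],np.mean([f["frame"].astype(np.float32) for f in fs],0)
E
python3 - <<'E'
from fine import *
for n in("top","side"):
    f,im=avg(n); np.save(n+"avg.npy",im)
    print(n,"plungers",blobs(im,f,.046,(.4677,-.0182),30,th=35,orange=True,lo=2))
    for th in(-110,-90): print(" seat",th,blobs(im,f,.036,(.4677,-.0182),10,th=th))
    for th in(-140,-115): print(" upper",th,blobs(im,f,.036,(.511,.2764),24,th=th,lo=3,hi=80))
    u,v=proj(f,[.5443,-.264,.044]).round().astype(int); print(u,v,im[v-8:v+9,u-8:u+9].mean(2).astype(int) if n=="top" else "")
E
```

```text
top plungers [(np.float64(505.77), np.float64(-10.54), np.float64(3.2)), (np.float64(492.54), np.float64(-48.2), np.float64(3.5)), (np.float64(442.03), np.float64(12.21), np.float64(3.4)), (np.float64(428.71), np.float64(-25.13), np.float64(3.8))]
 seat -110 [(np.float64(467.37), np.float64(-17.93), np.float64(12.2))]
 seat -90 [(np.float64(467.45), np.float64(-17.96), np.float64(6.0))]
 upper -140 [(np.float64(548.05), np.float64(275.56), np.float64(16.6)), (np.float64(533.08), np.float64(297.05), np.float64(15.5)), (np.float64(532.94), np.float64(254.93), np.float64(16.0)), (np.float64(511.22), np.float64(276.26), np.float64(55.0)), (np.float64(489.3), np.float64(297.59), np.float64(15.9)), (np.float64(489.07), np.float64(255.48), np.float64(16.0)), (np.float64(474.17), np.float64(276.27), np.float64(32.7))]
 upper -115 [(np.float64(548.05), np.float64(275.54), np.float64(6.9)), (np.float64(533.01), np.float64(297.04), np.float64(7.0)), (np.float64(532.93), np.float64(254.99), np.float64(6.7)), (np.float64(511.31), np.float64(276.44), np.float64(36.5)), (np.float64(489.28), np.floa
[... 1096 characters left out ...]
1  92  97 106 112 113 108  97  86  83  83  85  88  91]
 [ 89  92  92  92  93  93  95  96  95  92  89  84  84  83  86  88  92]
 [ 89  92  93  92  94  93  91  90  90  88  87  85  83  84  86  87  91]
 [ 88  90  91  93  94  93  91  90  88  87  87  86  84  84  85  86  90]]
side plungers [(np.float64(503.65), np.float64(-12.61), np.float64(7.2)), (np.float64(489.88), np.float64(-50.69), np.float64(6.7)), (np.float64(426.36), np.float64(-27.41), np.float64(6.9))]
 seat -110 []
 seat -90 []
 upper -140 [(np.float64(511.33), np.float64(274.56), np.float64(4.7)), (np.float64(488.79), np.float64(136.74), np.float64(64.9))]
 upper -115 [(np.float64(488.59), np.float64(136.69), np.float64(59.4))]
332 251
```

```bash
python3 -m pendant '[[[-1,17.5,-33.3,0,0.107],[-1,17.5,-33.3,0,0.107],[-1,17.5,-33.3,0,0.107],[-1,17.5,-33.3,0,0.107],[-1,17.5,-33.3,0,0.107],[-1,17.5,-33.3,0,0],[-1,17.5,-33.3,0,0],[-1,17.5,-33.3,0,0],[-1,17.5,-33.3,0,0],[-1,17.5,-33.3,0,0]]]' 60
python3 -m pendant '[[[-1,17.5,-33.3,0,0],[-1,17.5,-33.3,0,0],[-1,17.5,-33.3,0,0],[-1,17.5,-33.3,0,0],[-1,17.5,-33.3,0,0],[-1,17.5,-33.3,0,0],[-1,17.5,-33.3,0,0],[-1,17.5,-33.3,0,0],[-1,17.5,-33.3,0,0],[-1,17.5,-33.3,0,0]]]'
python3 -m pendant '[[[-1,17.5,-33.3,0,0],[-1,17.5,-33.3,0,0],[-1,17.5,-33.3,0,0],[-1,17.5,-33.3,0,0],[-1,0,0,0,0],[-1,0,0,0,0]]]'
```

```text
t: 1.53
position: [0.2987, 0.2029, 0.2566]
eef_rot: [[-0.297, 0.955, 0.001], [0.955, 0.297, 0.0], [-0.0, 0.001, -1.0]]
contact_force: [1.0, 0.6, 0.4]
finger_gap: 0.0852
t: 2.37
position: [0.4739, -0.1304, 0.2564]
eef_rot: [[-0.297, 0.955, 0.0], [0.955, 0.297, -0.0], [-0.0, 0.0, -1.0]]
contact_force: [0.2, -0.4, -0.1]
finger_gap: 0.0854
t: 2.87
position: [0.5436, -0.2631, 0.2553]
eef_rot: [[-0.295, 0.955, -0.001], [0.955, 0.295, 0.001], [0.001, -0.001, -1.0]]
contact_force: [-0.3, 1.0, 0.3]
finger_gap: 0.0851
```

```bash
python3 -m pendant '[[[-1,0,0,-30,0],[-1,0,0,-30,0],[-1,0,0,-30,0],[-1,0,0,-30,0],[-1,0,0,-10,0],[-1,0,0,0,0]]]'
python3 - <<'E'
from h import *
t=grab_frame("top");s=grab_frame("side")
a=cv2.resize(t["frame"][175:255,310:410],(400,320),interpolation=cv2.INTER_CUBIC)
b=cv2.resize(s["frame"][180:280,270:395],(400,320),interpolation=cv2.INTER_CUBIC)
cv2.imwrite("pics/g1.png",np.hstack([a,b])[...,::-1])
E
```

```text
t: 3.37
position: [0.5424, -0.2602, 0.1246]
eef_rot: [[-0.298, 0.955, -0.004], [0.955, 0.298, 0.003], [0.004, -0.003, -1.0]]
contact_force: [-0.0, 0.6, 1.2]
finger_gap: 0.0851
```

View pics/g1.png

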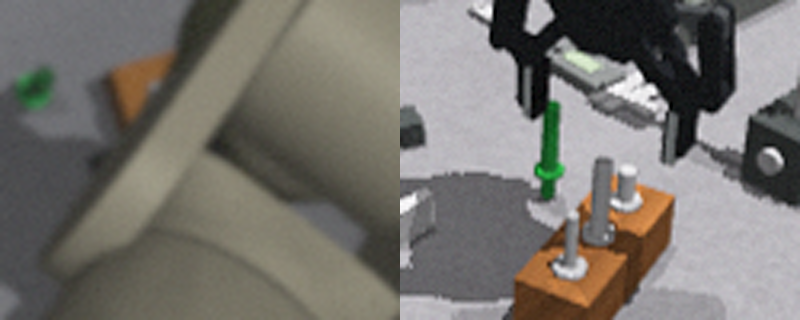

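The top view is blocked by the arm. In the side crop the fingers straddle the middle pin (600,185), with the green pin (552,150) outside them. I'll go down and grip.

```bash
python3 -m pendant '[[[-1,0,0,-18,0],[-1,0,0,-17,0],[-1,0,0,0,0],[-1,0,0,0,0]]]'; python3 -m pendant '[[[1,0,0,0,0],[1,0,0,0,0],[1,0,0,0,0],[1,0,0,0,0],[1,0,0,0,0],[1,0,0,0,0],[1,0,0,0,0],[1,0,0,0,0],[1,0,0,0,0],[1,0,0,0,0]]]' 60
```

```text
t: 3.8
position: [0.5438, -0.2619, 0.0929]
eef_rot: [[-0.297, 0.955, 0.001], [0.955, 0.297, -0.001], [-0.001, 0.001, -1.0]]
contact_force: [0.9, -0.0, -0.0]
finger_gap: 0.0857
t: 4.63
position: [0.5435, -0.2619, 0.0915]
eef_rot: [[-0.297, 0.955, 0.0], [0.955, 0.297, -0.001], [-0.001, 0.0, -1.0]]
contact_force: [0.3, -1.3, 1.3]
finger_gap: 0.0102
```

```bash
python3 -m pendant '[[[1,0,0,5,0],[1,0,0,10,0],[1,0,0,15,0],[1,0,0,20,0],[1,0,0,20,0],[1,0,0,0,0],[1,0,0,0,0],[1,0,0,0,0]]]'
python3 - <<'E'
from h import *
s=grab_frame("side")
cv2.imwrite("pics/g2.png",cv2.resize(s["frame"][170:290,260:420],(640,480),interpolation=cv2.INTER_CUBIC)[...,::-1])
E
```

```text
t: 5.3
position: [0.5429, -0.2611, 0.1607]
eef_rot: [[-0.297, 0.955, -0.001], [0.955, 0.297, 0.001], [0.002, -0.001, -1.0]]
contact_force: [0.8, 0.6, -0.3]
finger_gap: 0.0098
```

View pics/g2.png

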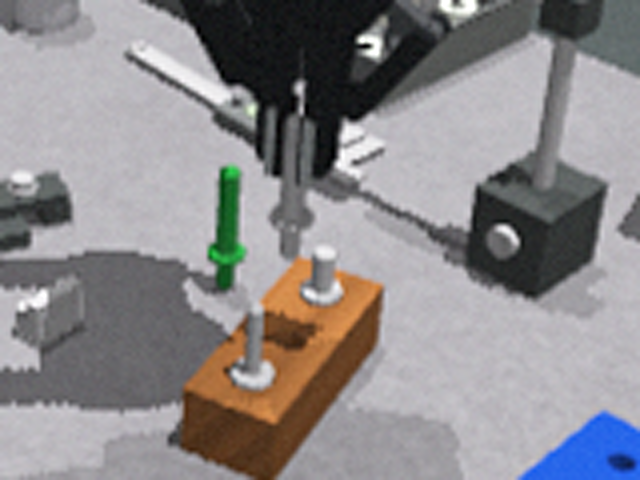

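The pin is upright in the jaws with its foot at (290,255), clear of the rack. The other two pins and the green one haven't moved. I'll carry it over the lower half.

```bash
python3 -m pendant '[[[1,-11,35,0,0],[1,-11,35,0,0],[1,-11,35,0,0],[1,-11,35,0,0],[1,-11,35,0,0],[1,-11,35,0,0],[1,-11,35,0,0],[1,0,0,0,0],[1,0,0,0,0],[1,0,0,-10,0]]]'
python3 -m pendant '[[[1,0,0,-10,0],[1,0,0,-8,0],[1,0,0,0,0],[1,0,0,0,0],[1,0,0,0,0]]]'
cat > pin.py <<'E'
from fine import *
f,im=avg("side",4)
S=[robot.get_state()["position"] for _ in range(1)]; print(S)
P=cloud(f); np.save("P.npy",P); np.save("im.npy",im)
x,y,z=P[...,0],P[...,1],P[...,2]
near=(abs(x-.467)<.03)&(abs(y+.018)<.03)
for a in np.arange(.044,.14,.006):
    k=near&(z>a)&(z<a+.006)
    if k.sum()>2:
        vs,us=np.nonzero(k); print(round(a,3),k.sum(),P[k].mean(0).round(4),"u",us.min(),us.max(),us.mean().round(2),"v",vs.min(),vs.max())
cv2.imwrite("pics/p_%d.png"%int(S[0][2]*1e4),cv2.resize(f["frame"][180:260,190:290],(800,640),interpolation=cv2.INTER_CUBIC)[...,::-1][:600])
import glob;print(glob.glob("pics/p_*"))
print(proj(f,[.4674,-.018,.042]),proj(f,[.4674,-.018,.036]))
E
python3 pin.py
```

```text
t: 6.18
position: [0.4672, -0.017, 0.152]
eef_rot: [[-0.298, 0.955, 0.002], [0.955, 0.298, -0.001], [-0.001, 0.002, -1.0]]
contact_force: [0.5, 0.1, -0.7]
finger_gap: 0.0103
t: 6.6
position: [0.4667, -0.0171, 0.1335]
eef_rot: [[-0.296, 0.955, 0.0], [0.955, 0.296, -0.0], [-0.0, 0.0, -1.0]]
contact_force: [0.1, 0.3, -0.1]
finger_gap: 0.0102
[array([ 0.46655912, -0.01679033,  0.13369168])]
0.062 6 [ 0.4625 -0.0221  0.0654] u 230 233 231.67 v 208 210
0.068 10 [ 0.4623 -0.022   0.0708] u 230 233 231.4 v 206 208
0.074 5 [ 0.4623 -0.0228  0.0761] u 230 233 231.4 v 205 206
0.08 28 [ 0.4616 -0.0237  0.0846] u 227 235 231.07 v 199 204
0.086 13 [ 0.4618 -0.0233  0.0885] u 228 235 230.92 v 200 202
0.092 14 [ 0.4634 -0.0228  0.0948] u 229 233 231.14 v 196 199
0.098 12 [ 0.4624 -0.0229  0.1014] u 228 233 230.58 v 195 197
0.104 9 [ 0.4645 -0.0245  0.1079] u 228 237 231.56 v 191 194
0.11 27 [ 0.4597 -0.0243  0.1134] u 224 238 229.52 v 190 194
0.116 38 [ 0.4617 -0.0262  0.1194] u 222 238 230.55 v 187 191
0.122 38 [ 0.4608 -0.0249  0.1252] u 222 238 229.68 v 184 189
0.128 41 [ 0.4618 -0.0254  0.131 ] u 222 238 229.98 v 181 187
0.134 41 [ 0.4621 -0.0258  0.1372] u 221 238 230.0 v 179 185
0.14 39 [ 0.4602 -0.0235  0.1429] u 221 237 228.46 v 176 182
['pics/p_1336.png']
[233.16099595 216.01382267] [233.34964011 218.14404477]
```

View pics/p_1336.png

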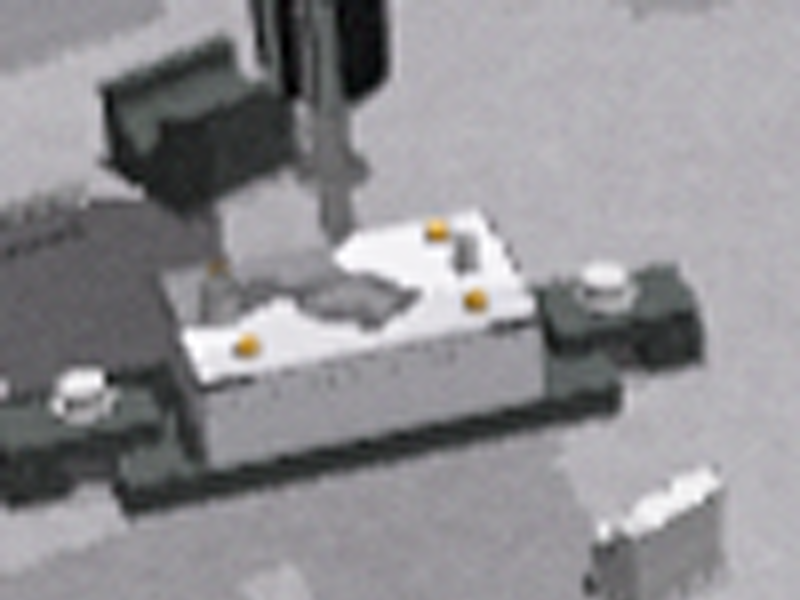

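Side crop: pin foot at (335,235), just behind and above the cavity (360,295). The small dowel is at (465,250), the big one at (215,300). Next: lower half and pin, both measured in this same camera.

```bash
cat > side.py <<'E'
from fine import *
import pickle
s=pickle.load(open("side0.pkl","rb")); t=pickle.load(open("top0.pkl","rb"))
for n,f in(("side",s),("top",t)):
    P=cloud(f); x,y,z=P[...,0],P[...,1],P[...,2]
    for nm,(cx,cy,h) in dict(lower=(.467,-.018,.042),upper=(.511,.276,.036)).items():
        k=((abs(x-cx)<.07)&(abs(y-cy)<.07)&(abs(z-h)<.0025)).astype(np.uint8)
        nn,l,st,c=cv2.connectedComponentsWithStats(k); i=1+np.argmax(st[1:,4]); vs,us=np.nonzero(l==i)
        q=np.array([onz(f,u,v,h)[:2]*1000 for u,v in zip(us,vs)],np.float32); print(n,nm,cv2.minAreaRect(q),np.median(P[l==i][:,2]))
P=np.load("P.npy"); x,y,z=P[...,0],P[...,1],P[...,2]
from scipy.optimize import least_squares
cam=np.array(s["T"])[:2,3]
for a,b,r in((.062,.078,.005),(.089,.108,.006)):
    k=(abs(x-.464)<.012)&(abs(y+.02)<.012)&(z>a)&(z<b); q=P[k]
    g=least_squares(lambda c:np.hypot(q[:,0]-c[0],q[:,1]-c[1])-r,[.4665,-.018],loss="soft_l1",f_scale=.0005); print(a,len(q),g.x*1000,np.abs(g.fun).mean()*1000)
E
python3 side.py
```

```text
side lower ((464.4858703613281, -21.867164611816406), (64.3740463256836, 101.96748352050781), 69.51923370361328) 0.04155816235205312
side upper ((508.692138671875, 269.2467956542969), (101.056396484375, 66.4220962524414), 0.5077256560325623) 0.03552124374578303
top lower ((467.6529235839844, -18.294754028320312), (60.17531967163086, 101.98805236816406), 70.07861328125) 0.04162756968575765
top upper ((511.31280517578125, 275.897216796875), (59.74198532104492, 100.32955932617188), 89.27555847167969) 0.03581029104263139
0.062 21 [464.33487874 -18.71026829] 0.9316734182346997
0.089 35 [464.81303092 -18.72442762] 0.7844149585967772
```

```bash
python3 -m pendant '[[[1,0.8,-1,-5,0],[1,0,0,-10,0],[1,0,0,-4,0],[1,0,0,0,0],[1,0,0,-4,0],[1,0,0,-3,0],[1,0,0,-3,0],[1,0,0,0,0]]]'
```

```text
t: 7.47
position: [0.467, -0.0176, 0.1039]
eef_rot: [[-0.297, 0.955, -0.001], [0.955, 0.297, 0.0], [0.0, -0.001, -1.0]]
contact_force: [0.0, -0.4, -1.0]
finger_gap: 0.0101
```

```bash
python3 -m pendant '[[[1,0,0,-4,0],[1,0,0,-4,0],[1,0,0,-3,0],[1,0,0,-2,0],[1,0,0,0,0]]]'; python3 -m pendant '[[[1,0,0,-1.5,0],[1,0,0,-1.5,0],[1,0,0,-1,0],[1,0,0,0,0]]]'; python3 pin.py | head -12
```

```text
t: 7.88
position: [0.467, -0.0176, 0.0909]
eef_rot: [[-0.297, 0.955, -0.001], [0.955, 0.297, 0.0], [0.0, -0.001, -1.0]]
contact_force: [0.1, 0.5, -1.6]
finger_gap: 0.0098
t: 8.22
position: [0.4673, -0.0177, 0.0874]
eef_rot: [[-0.297, 0.955, 0.0], [0.955, 0.297, -0.0], [-0.0, 0.0, -1.0]]
contact_force: [-0.0, -0.9, -0.8]
finger_gap: 0.0102
[array([ 0.46726999, -0.01769928,  0.08742135])]
0.044 16 [ 0.4671 -0.0277  0.0466] u 230 247 235.25 v 213 223
0.05 9 [ 0.4639 -0.0221  0.0529] u 230 235 232.56 v 212 214
0.056 8 [ 0.4609 -0.0235  0.0585] u 230 234 231.62 v 211 213
0.062 19 [ 0.4607 -0.0238  0.0654] u 226 238 231.42 v 208 211
0.068 30 [ 0.4609 -0.0248  0.0712] u 224 239 231.57 v 204 210
0.074 39 [ 0.4622 -0.0272  0.0771] u 224 240 232.44 v 202 208
0.08 35 [ 0.4618 -0.0261  0.0829] u 224 240 231.8 v 200 205
0.086 38 [ 0.4623 -0.0269  0.0889] u 224 239 232.0 v 198 203
0.092 37 [ 0.4609 -0.0249  0.095 ] u 224 239 230.78 v 196 201
0.098 26 [ 0.4595 -0.0207  0.1011] u 221 237 229.04 v 192 198
0.104 42 [ 0.4563 -0.0184  0.1072] u 216 236 227.07 v 190 197
```

```bash
python3 -m pendant '[[[1,0,0,-1,0],[1,0,0,0,0],[1,0,0,0,0]]]'; python3 -m pendant '[[[1,0,0,-1,0],[1,0,0,0,0],[1,0,0,0,0]]]';python3 -m pendant '[[[1,0,0,-1,0],[1,0,0,0,0],[1,0,0,0,0]]]'
```

```text
t: 8.67
position: [0.4674, -0.0177, 0.0873]
eef_rot: [[-0.297, 0.955, 0.001], [0.955, 0.297, -0.0], [-0.001, 0.001, -1.0]]
contact_force: [-3.3, 0.8, 12.4]
finger_gap: 0.0103
t: 8.92
position: [0.4675, -0.0177, 0.0872]
eef_rot: [[-0.297, 0.955, 0.002], [0.955, 0.297, -0.001], [-0.001, 0.002, -1.0]]
contact_force: [-6.7, 1.2, 23.6]
finger_gap: 0.0101
t: 9.17
position: [0.4677, -0.0177, 0.0871]
eef_rot: [[-0.297, 0.955, 0.003], [0.955, 0.297, -0.001], [-0.002, 0.003, -1.0]]
contact_force: [-9.1, 2.3, 36.0]
finger_gap: 0.0099
```

```bash
python3 -m pendant '[[[1,0,0,2.8,0],[1,0,0,0,0],[-1,0,0,0,0],[-1,0,0,0,0],[-1,0,0,0,0],[-1,0,0,0,0],[-1,0,0,0,0],[-1,0,0,0,0],[-1,0,0,15,0],[-1,0,0,30,0]]]'
python3 -m pendant '[[[-1,0,0,35,0],[-1,0,0,20,0],[-1,5.5,36.75,0,-0.0625],[-1,5.5,36.75,0,-0.0625],[-1,5.5,36.75,0,-0.0625],[-1,5.5,36.75,0,-0.0625],[-1,5.5,36.75,0,-0.0625],[-1,5.5,36.75,0,0],[-1,5.5,36.75,0,0],[-1,5.5,36.75,0,0]]]'
python3 -m pendant '[[[-1,0,0,-20,0],[-1,0,0,-30,0],[-1,0,0,0,0]]]'
python3 - <<'E'
from fine import *
s=grab_frame("side");t=grab_frame("top")
a=t["frame"][205:285,200:300]; b=s["frame"][130:260,140:290]
cv2.imwrite("pics/u1.png",np.hstack([cv2.resize(a,(400,400*80//100)),cv2.resize(b,(400,320))])[...,::-1])
P=cloud(t);x,y,z=P[...,0],P[...,1],P[...,2]
k=(z>.085)&(z<.1)&(abs(x-.467)<.02)&(abs(y+.018)<.02); print("pin top seen from top",P[k].mean(0),k.sum(),P[k].max(0))
vs,us=np.nonzero(k); print(onz(t,us.mean(),vs.mean(),.094)) if k.sum() else 0
P=cloud(s);x,y,z=P[...,0],P[...,1],P[...,2]
k=(z>.085)&(z<.1)&(abs(x-.467)<.02)&(abs(y+.018)<.02); print("side",P[k].mean(0),P[k].max(0),k.sum())
E
```

```text
t: 10.0
position: [0.4658, -0.0173, 0.1303]
eef_rot: [[-0.297, 0.955, -0.006], [0.955, 0.297, 0.002], [0.004, -0.005, -1.0]]
contact_force: [0.6, 0.4, -0.1]
finger_gap: 0.0853
t: 10.83
position: [0.511, 0.2783, 0.187]
eef_rot: [[0.011, 1.0, -0.0], [1.0, -0.011, -0.0], [-0.0, -0.0, -1.0]]
contact_force: [1.0, -0.6, 0.0]
finger_gap: 0.0854
t: 11.08
position: [0.5088, 0.2763, 0.1323]
eef_rot: [[0.01, 1.0, -0.009], [1.0, -0.01, -0.003], [-0.003, -0.009, -1.0]]
contact_force: [-0.5, 0.1, -1.5]
finger_gap: 0.0852
pin top seen from top [ 0.46758144 -0.01825472  0.09305496] 21 [ 0.47181576 -0.01384883  0.09556121]
[ 0.46757052 -0.01830775  0.094     ]
side [ 0.46347811 -0.0219573   0.0909209 ] [ 0.46951378 -0.01404546  0.09522905] 25
```

View pics/u1.png

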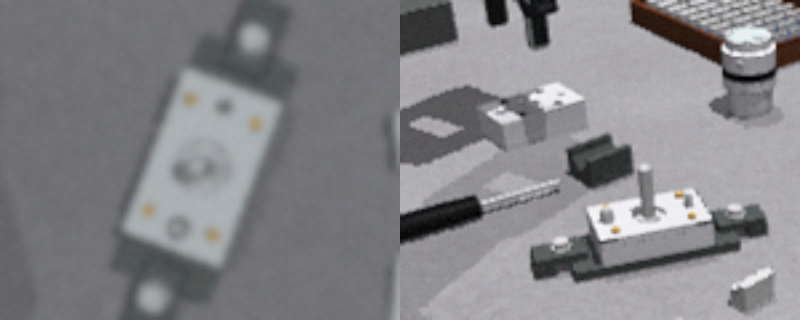

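The pin stands home: in the right crop at (645,190), its top at z 0.094 as expected and centred within 0.5 mm of the seat. The upper half lies free at (540,115). Now down to grasp it.

```bash
python3 -m pendant '[[[-1,0,0,-30,0],[-1,0,0,-30,0],[-1,0,0,-25,0],[-1,0,0,-15,0],[-1,0,0,-6,0],[-1,0,0,-5,0],[-1,0,0,0,0],[-1,0,0,0,0]]]'
python3 -m pendant '[[[1,0,0,0,0],[1,0,0,0,0],[1,0,0,0,0],[1,0,0,0,0],[1,0,0,0,0],[1,0,0,0,0],[1,0,0,0,0],[1,0,0,0,0]]]' 100
```

```text
t: 11.85
position: [0.512, 0.2765, 0.0276]
eef_rot: [[0.011, 1.0, 0.002], [1.0, -0.011, 0.001], [0.001, 0.002, -1.0]]
contact_force: [0.5, -0.3, -0.4]
finger_gap: 0.085
t: 12.52
position: [0.5118, 0.2765, 0.0275]
eef_rot: [[0.011, 1.0, 0.002], [1.0, -0.011, 0.001], [0.001, 0.002, -1.0]]
contact_force: [-1.1, -1.1, 7.2]
finger_gap: 0.0588
```

```bash
python3 -m pendant '[[[1,0,0,5,0],[1,0,0,15,0],[1,0,0,25,0],[1,0,0,30,0],[1,0,0,35,0],[1,0,0,0,0],[1,0,0,0,0],[1,0,0,0,0],[1,0,0,0,0]]]' 120
python3 - <<'E'
from fine import *
s=grab_frame("side")
cv2.imwrite("pics/u2.png",cv2.resize(s["frame"][120:220,130:280],(600,400),interpolation=cv2.INTER_CUBIC)[...,::-1])
E
```

```text
t: 13.27
position: [0.5103, 0.276, 0.1344]
eef_rot: [[0.011, 1.0, -0.004], [1.0, -0.011, -0.001], [-0.001, -0.004, -1.0]]
contact_force: [-0.1, -0.4, -4.1]
finger_gap: 0.0584
```

View pics/u2.png

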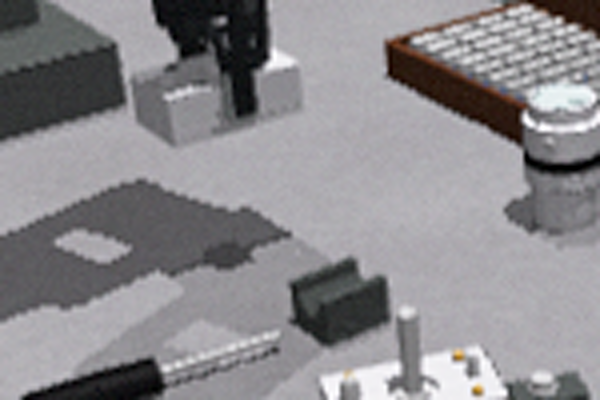

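Block held level at (215,95); 4.1 N matches its weight. Carrying it over the pin with the 19.1° turn.

```bash
python3 -m pendant '[[[1,-5.5,-36.8,0,-0.0417],[1,-5.5,-36.8,0,-0.0417],[1,-5.5,-36.8,0,-0.0417],[1,-5.5,-36.8,0,-0.0417],[1,-5.5,-36.8,0,-0.0417],[1,-5.5,-36.8,0,-0.0417],[1,-5.5,-36.8,0,-0.0417],[1,-5.3,-36.8,0,-0.0417],[1,0,0,0,0],[1,0,0,0,0]]]'
python3 -m pendant '[[[1,0,0,0,0],[1,0,0,0,0],[1,0,0,0,0]]]'
```

```text
t: 14.15
position: [0.467, -0.0197, 0.1354]
eef_rot: [[0.341, 0.94, -0.002], [0.94, -0.341, 0.001], [-0.0, -0.002, -1.0]]
contact_force: [-0.0, 0.4, -4.4]
finger_gap: 0.0583
t: 14.4
position: [0.4674, -0.017, 0.1359]
eef_rot: [[0.336, 0.942, -0.001], [0.942, -0.336, 0.0], [0.0, -0.001, -1.0]]
contact_force: [-0.7, -0.5, -4.7]
finger_gap: 0.0585
```

```bash
python3 -m pendant '[[[1,0.6,-0.9,-5,0],[1,0,0,-10,0],[1,0,0,-12,0],[1,0,0,-12,0],[1,0,0,-6,0],[1,0,0,0,0],[1,0,0,0,0],[1,0,0,0,0],[1,0,0,0,0]]]'
python3 - <<'E'
from fine import *
f,im=avg("side",4); np.save("im2.npy",im); P=cloud(f); np.save("P2.npy",P)
print(robot.get_state()["position"])
cv2.imwrite("pics/u3.png",cv2.resize(im[170:260,190:300].astype(np.uint8),(733,600),interpolation=cv2.INTER_CUBIC)[...,::-1])
E
```

```text
t: 15.15
position: [0.4683, -0.019, 0.0917]
eef_rot: [[0.338, 0.941, 0.001], [0.941, -0.338, -0.0], [0.0, 0.001, -1.0]]
contact_force: [-1.1, 0.1, -3.2]
finger_gap: 0.0584
[ 0.46807529 -0.01899565  0.09143409]
```

View pics/u3.png

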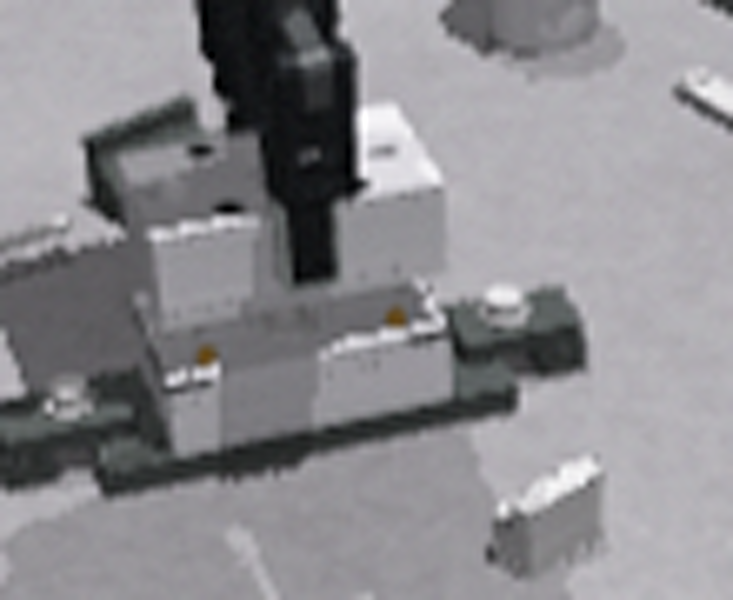

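```bash
cat > cmp.py <<'E'
from fine import *
import sys
f,_=avg("side",1); fs=[f]+[grab_frame("side") for _ in range(3)]
P=np.mean([cloud(g) for g in fs],0); sd=np.std([g["z_map"] for g in fs],0)
print(robot.get_state()["position"].round(4),robot.get_state()["contact_force"].round(1))
a=np.radians(-19.75); R=np.array([[np.cos(a),-np.sin(a)],[np.sin(a),np.cos(a)]])
q=(P[...,:2]-[.4673,-.0177])@R; x,y,z=q[...,0]*1000,q[...,1]*1000,P[...,2]*1000
zb=float(sys.argv[1])
for nm,lo,hi in(("lower",16,38),("upper",zb+4,zb+32)):
    k=(abs(y+30)<8)&(z>lo)&(z<hi)&(abs(x)<60)&(sd<.002); k=cv2.erode(k.astype(np.uint8),np.ones((3,3)))>0
    A=np.c_[x[k],z[k],np.ones(k.sum())]; c=np.linalg.lstsq(A,y[k],rcond=None)[0]; r=y[k]-A@c; m=abs(r)<2; c=np.linalg.lstsq(A[m],y[k][m],rcond=None)[0]
    m2=np.median(y[k][m]); k2=(abs(y-m2)<2)&(z>lo)&(z<hi)&(abs(x)<60)
    rows=[(x[i][k2[i]].min(),x[i][k2[i]].max()) for i in range(420) if k2[i].sum()>4]
    e0=np.sort([x[:,:][k2&(abs(z-zz)<2)].min() for zz in np.arange(lo+2,hi-2,3)]); e1=np.sort([x[k2&(abs(z-zz)<2)].max() for zz in np.arange(lo+2,hi-2,3)])
    print(nm,k.sum(),"face y",m2.round(2),"slope x,z",c[:2].round(3),"x ends",np.median(e0).round(2),np.median(e1).round(2),e0.round(1),e1.round(1))
E
python3 cmp.py 64
```

```text
[ 0.468  -0.019   0.0912] [ 0.  -0.4 -4.3]
lower 74 face y -32.3 slope x,z [ 0.    -0.036] x ends -49.71 48.36 [-50.2 -50.1 -49.8 -49.6 -49.3 -48.9] [47.9 47.9 48.2 48.5 48.7 48.9]
upper 113 face y -32.62 slope x,z [-0.002 -0.006] x ends -49.42 48.33 [-50.2 -50.2 -49.9 -49.4 -49.4 -48.9 -48.7 -48.5] [47.8 48.2 48.3 48.3 48.4 48.6 49.  49. ]
```

```bash
python3 -m pendant '[[[1,0.1,0.4,-3,0],[1,0,0,-3,0],[1,0,0,0,0],[1,0,0,-2,0],[1,0,0,-2,0],[1,0,0,0,0]]]'; python3 -m pendant '[[[1,0,0,-2,0],[1,0,0,0,0],[1,0,0,0,0]]]'; python3 -m pendant '[[[1,0,0,-2,0],[1,0,0,0,0],[1,0,0,0,0]]]'
```

```text
t: 16.05
position: [0.4679, -0.0185, 0.0807]
eef_rot: [[0.338, 0.941, -0.001], [0.941, -0.338, 0.0], [-0.0, -0.001, -1.0]]
contact_force: [0.7, 0.6, -4.1]
finger_gap: 0.0582
t: 16.3
position: [0.4681, -0.0186, 0.0791]
eef_rot: [[0.338, 0.941, -0.0], [0.941, -0.338, 0.0], [0.0, -0.0, -1.0]]
contact_force: [-0.2, 0.6, -4.3]
finger_gap: 0.0586
t: 16.55
position: [0.4681, -0.0186, 0.0771]
eef_rot: [[0.338, 0.941, -0.0], [0.941, -0.338, 0.0], [-0.0, -0.0, -1.0]]
contact_force: [-0.3, -0.0, -4.5]
finger_gap: 0.0582
```

No side load, and the underside is past the dowel tapers, so the fit is good. I'll press on.

```bash
python3 -m pendant '[[[1,0,0,-2,0],[1,0,0,-2,0],[1,0,0,0,0],[1,0,0,0,0]]]'; python3 -m pendant '[[[1,0,0,-2,0],[1,0,0,0,0],[1,0,0,0,0]]]'; python3 -m pendant '[[[1,0,0,-2,0],[1,0,0,0,0],[1,0,0,0,0]]]'
```

```text
t: 16.88
position: [0.4682, -0.0186, 0.0734]
eef_rot: [[0.338, 0.941, 0.0], [0.941, -0.338, -0.0], [-0.0, 0.0, -1.0]]
contact_force: [-1.5, 0.1, 2.6]
finger_gap: 0.0582
t: 17.13
position: [0.4682, -0.0186, 0.0714]
eef_rot: [[0.338, 0.941, 0.001], [0.941, -0.338, -0.0], [0.0, 0.001, -1.0]]
contact_force: [-1.7, 1.0, 6.6]
finger_gap: 0.0584
t: 17.38
position: [0.4682, -0.0186, 0.0697]
eef_rot: [[0.338, 0.941, 0.001], [0.941, -0.338, -0.0], [-0.0, 0.001, -1.0]]
contact_force: [-1.9, 0.9, 8.6]
finger_gap: 0.0586
```

```bash
python3 -m pendant '[[[1,0,0,-1,0],[1,0,0,0,0],[1,0,0,0,0]]]'; python3 -m pendant '[[[1,0,0,-1,0],[1,0,0,0,0],[1,0,0,0,0]]]'
```

```text
t: 17.63
position: [0.4682, -0.0186, 0.0696]
eef_rot: [[0.338, 0.941, 0.001], [0.941, -0.338, -0.001], [0.0, 0.002, -1.0]]
contact_force: [-7.5, 0.7, 21.2]
finger_gap: 0.0581
t: 17.88
position: [0.4682, -0.0186, 0.0696]
eef_rot: [[0.338, 0.941, 0.002], [0.941, -0.338, -0.001], [-0.0, 0.002, -1.0]]
contact_force: [-12.1, 1.0, 35.6]
finger_gap: 0.0582
```

```bash
python3 -m pendant '[[[1,0,0,0.7,0],[1,0,0,0,0],[1,0,0,0,0],[1,0,0,0,0],[1,0,0,0,0]]]'; python3 cmp.py 42
python3 - <<'E'
from h import *
f=grab_frame("side"); save(f,"end.png",(190,160,300,260),6); P=cloud(f)
k=(abs(P[...,0]-.467)<.06)&(abs(P[...,1]+.018)<.06)&(P[...,2]>.070)&(P[...,2]<.084); print("top face z",np.median(P[k][:,2]))
E
```

```text
t: 18.3
position: [0.4682, -0.0186, 0.0696]
eef_rot: [[0.338, 0.941, 0.002], [0.941, -0.338, -0.001], [0.0, 0.002, -1.0]]
contact_force: [-7.7, 0.6, 27.0]
finger_gap: 0.0583
[ 0.4682 -0.0186  0.0696] [-7.3  1.7 25.7]
lower 50 face y -32.35 slope x,z [-0.003  0.033] x ends -49.98 48.36 [-50.8 -50.5 -50.1 -49.9 -49.7 -49.3] [47.9 48.3 48.4 48.4 48.5 48.6]
upper 67 face y -31.98 slope x,z [0.001 0.012] x ends -49.33 48.55 [-50.5 -50.  -49.7 -49.5 -49.1 -48.9 -48.5 -48.5] [47.6 47.6 47.6 47.8 49.3 49.5 49.5 49.5]
top face z 0.07732780882531173
```

View pics/end.png

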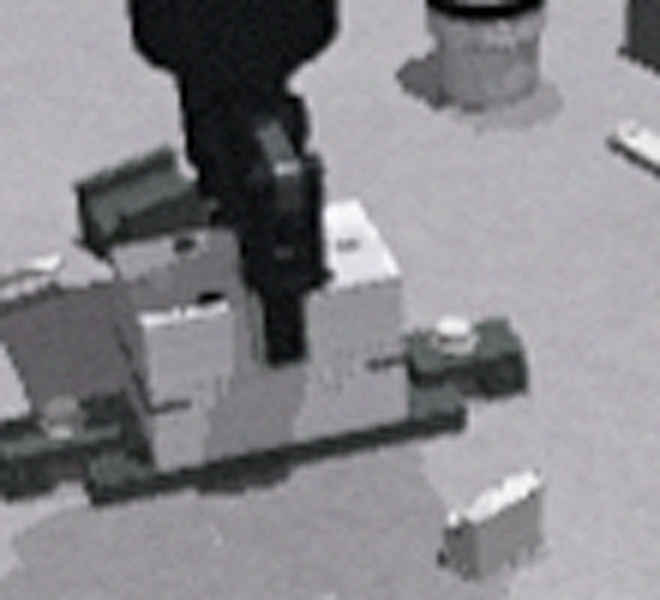

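The halves are flush at the parting line (155,405)–(400,360), with about 26 N of press held. Handing in.

```bash
python3 -c "
from rig import *
print(finish_job())"
```

```text
the job is handed in; nothing more can be done
None
```

I pulled the core pin (middle of the wooden rack) and stood it home in the lower half. The upper half went over it onto the dowels the right way round. I handed the job in at about 18.5 s of the 54 s, still gripping the upper half and pressing it shut; no verdict was reported.

- **Core pin:** its top was seen at the expected 0.094 m height and within about 0.5 mm of the seat centre, before the upper half covered it.
- **Mould shut:** the arm came to a hard stop at tool (TCP) height 0.0696 m, where 0.0695 m was expected. The top face read 0.0773 m against 0.078 m, and no gap showed at the parting line.
- **Alignment:** the side faces of the halves agreed to about 0.4 mm and 0.2°.
- **Press:** about 26 N was held at hand-in. It peaked at 35.6 N before I backed it off.
- **Readings that disagreed:** the finger opening read about 1.5–2 mm small throughout. The side and top cameras differed by about 2 mm, so I aligned by comparing things within one view.
- **Bystanders:** the V-block, gauge blocks and lens looked in place in the last side view. The other pins looked unmoved after the pull. The caliper, screwdriver and feeler gauges were not checked separately at the end.

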